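# Dress the whetstone in the mould carver's shop

## Robot

A 6-joint arm with a two-finger parallel gripper is mounted at the origin on the work surface. World frame = base frame: x ahead of the robot, y to its left, z up, the work surface at z = 0. Lengths are in mm, angles in rad, forces in N, time in s.
With the tool pointing down it reaches from about 300 to 850 mm from the base axis. Payload 4.2 kg.
Tool frame: the origin (TCP) lies midway between the tips of the shut fingers; the grasp point (between the pads) lies 19 mm behind it; z points along the fingers, y is the line along which they close (so a half turn about z gives the same grasp; the last joint's range is limited). The gripper opens to 91 mm and grips with 3 to 60 N. Pads are 32 mm wide; open, the fingers measure 118 mm over their backs; the gripper's body (76 mm by 178 mm) begins 60 mm behind the grasp point.
Start: joints at [-1.254, 0.32, 1.565, -0, 1.257, -0.02], TCP at [190.023, -542.71, 213.976] pointing down, gripper open.
Joint ranges: [-3.11, 3.11], [-0.84, 2.01], [0.21, 2.61], [-1.34, 4.49], [0.05, 2.63], [-2.56, 2.56]. Speed limits (rad/s): [2.57, 2.57, 3.14, 3.14, 3.14, 3.14].

## Interface

Orientations are given as a unit quaternion [x, y, z, w].
In Python, from plant import arm gives the robot as it stands. The module is installed in compiled form; this text tells all that it offers.
- The arm moves only by the shell command python3 -m handwheel 'ROWS'. ROWS is JSON, a list of rows, each a list of 5 numbers: the shift along the tool's x, y, z in units of 0.02 m (1.0 is 0.02 m), then the turn about the tool's z in units of 5 degrees (1.0 is 5 degrees), then the opening, from -1 (shut) to 1 (fully open), so that 0 is half open. In form: [[tx, ty, tz, spin, claw], ...]. A call has exactly 10 rows; each row shifts and turns the commanded pose from where the row before left it, along the tool's axes as they then stand; what a row does not reach is not made up. A row lasts 1/12 s, in which the tool goes at most 41.7 mm and 7.16 degrees, less where a joint would pass 70% of its speed; a pose out of reach is approached as far as the arm can. A call with a number of a shift or a turn outside -1 to 1 is refused whole. A call with a gripper value outside its range is refused whole. The fingers move at their own pace and stop on an object; the grip force is fixed at half the most. Time passes only in rows, so rows that do not move let the fingers close, or fill a call up. It gives the time, the measured TCP pose, the force, the opening and the grip force at its end, in the units of the state.
- arm.get_state(): the state, without advancing time (a new reading comes with each control period).
- arm.snapshot(name): name is "scene" or "top" or "wrist"; returns the picture (384x512x3 uint8, red, green, blue); there is no depth.
- arm.camera_params(name): a dict with "fx", "fy", "cx", "cy" (pixels), "pose" (4x4, takes a point from camera to world coordinates); the wrist camera has in their place "hand_eye" (4x4, takes a point from camera to tool coordinates, whose origin is the TCP and whose axes are the flange's). Camera axes: x right, y down, z forward; pixel columns grow to the right and rows downward; lengths in mm; the calibration is good to about 2 mm. A picture is of the moment at which its call begins: read the wrist's pose just before it. camera_params takes no time and is no camera call.
- arm.finish_job(): hands the job in; it is judged then, once.
Trained networks look in the newest picture that a camera, given by its name, has taken for a name from the list of things; names that differ only in an ending like _2 or _b are one class to them, and where a whole thing is asked for, a point or a joint stands for the part that bears it (a point fixed in the world has none). Each returns a list of dicts, best first, with "conf" (0 to 1); they miss things now and then, are a little off and sometimes report something else, mostly with a low value. They report only what shows in the picture. A call takes as long as a camera call. They do not tell look-alikes from the thing itself.
- arm.trace(camera, target): "region" (384x512 bool, what is visible of it) and "bbox" ([left, top, right, bottom] in pixels, round what is visible of it).
- arm.spot_point(camera, target): "pixel" ([column, row] in pixels: a listed point, or the origin of a listed thing).
The state is a dict: "t": time; "joint_pos": joint angles; "qvel": joint speeds; "joint_efforts": joint torques, N m; "ee_pos": TCP position; "ee_rot": TCP orientation; "ft_force": force on the tool from outside, world axes, zero at the start; "moment": the same for the moment, N m; "opening": finger opening in mm; "grip_force": force on a finger pad.
Only numpy, scipy, OpenCV 4.12 (cv2) and the standard library are available. Lean on these libraries where they do the work, as an engineer would, in place of code of your own. Each camera call takes 0.05 s, during which the arm holds its last target. There are 200 camera calls.

## Task

Dress the carver's brick-orange whetstone: take the steel-soled block with the yellow handle, set it flat on the stone at the end by the red bar, press the stone about half-way down on its springs and, keeping that pressure, slide the block along the middle of the stone to the plain end in one stroke. Never press the stone down to its stop. Then lift the block off and stand it on its sole in the middle of the green mat; leave the cork-soled sanding block where it lies.

Things in the scene. Friction and masses are not known exactly. Their poses are not given: they have to be found in the camera images.
- lap_centre (a point): Steel-soled dressing block, loose, 0.3 kg, 50 mm high, standing on its sole: steel sole 60 x 60 mm, 14 mm thick, with an upright yellow handle rib 56 mm long (along its x), 24 mm thick (along y) and from 14 to 50 mm above the sole's underside. The point is the block's centre, 25 mm above the sole's underside; z up.
- stone_top (a point): Brick-orange whetstone, 205 x 70 mm, in a sprung tray (250 x 92 mm) over a fixed base 100 mm wide. The point is the centre of its top, 70 mm above the bench when free; x runs from the red-bar end to the plain end, z up. The red bar is at x = -115 mm, 13 mm lower than the top. It moves straight down only, 15 mm to its stop: starts to move at 6 N, then 0.5 N per mm (half-way: 10 N).
- mat_top (a point): Green mat, 120 x 120 mm and 4 mm thick, fixed flat on the bench. The point is the centre of its top face.
- sander_centre (a point): Cork-soled sanding block with a pale wooden handle, loose: the same shape and size as the dressing block and not to be used. The point is its centre, 25 mm above its underside.
Not all that is in view belongs to the job. Of the things like the part that bears mat_top, leave any that is black, pink or white; of the rest the smaller one is meant.

How it is judged:
By the outcome, as a careful person would: the job done as asked, in the order asked, and still so for the second after the job is handed in, with the robot touching nothing.
It also fails if it takes over 48 s, if anything falls off the work surface, if the arm or the gripper's body presses on something with over 40 N, if the wrist force passes 120 N, or if a joint passes its speed limit or range.

## Working session

There is one attempt and no reset: what is moved stays moved. The work goes in short steps, Python scripts to look and compute and a shell command to move; the robot and the scene stay as the last step left them, time stands still between calls to the robot, and variables do not carry over. Pictures are saved under pics/ and viewed, at most 10 in all, crops included, and the job is handed in when it is done.

```bash
mkdir -p pics
cat > h.py <<'E'
import numpy as np, cv2
from plant import arm
from scipy.spatial.transform import Rotation as R
def cam(n):
    c=arm.camera_params(n)
    if n=="wrist":
        s=arm.get_state();T=np.eye(4);T[:3,:3]=R.from_quat(s["ee_rot"]).as_matrix();T[:3,3]=s["ee_pos"]
        c["pose"]=T@np.array(c["hand_eye"])
    c["pose"]=np.array(c["pose"]);return c
def ray(c,px,z):
    P=c["pose"];d=P[:3,:3]@np.array([(px[0]-c["cx"])/c["fx"],(px[1]-c["cy"])/c["fy"],1]);o=P[:3,3]
    return (o+d*(z-o[2])/d[2])[:2]
def save(n,f):
    im=arm.snapshot(n);cv2.imwrite("pics/"+f,im[:,:,::-1]);return im
E
python3 - <<'E'
from h import *
a=save("scene","s0.png");b=save("top","t0.png")
for n in("scene","top"):
    c=cam(n);print(n,c["fx"],np.round(c["pose"],2).tolist())
    for t,z in(("lap_centre",25),("stone_top",70),("mat_top",4),("sander_centre",25)):
        for r in arm.spot_point(n,t): print(t,round(r["conf"],2),np.round(r["pixel"],1),np.round(ray(c,r["pixel"],z),1))
s=arm.get_state();print(s)
E
```

```text
scene 498.7027222829179 [[-0.44, 0.69, -0.57, 1213.21], [0.9, 0.34, -0.27, 316.98], [0.01, -0.63, -0.78, 1222.85], [0.0, 0.0, 0.0, 1.0]]
lap_centre 0.66 [347.2 286.9] [523.4 277.9]
stone_top 0.73 [259.9 256.5] [566.7  38.9]
mat_top 0.96 [362.7 218. ] [270.7 243.4]
mat_top 0.88 [254.4 197.7] [345.8 -83.1]
mat_top 0.67 [218.6 141.6] [ 181.3 -298. ]
mat_top 0.59 [141.3 153.7] [ 345.6 -501.3]
sander_centre 0.93 [161.5 234.6] [ 600.6 -256.7]
top 497.64716918930395 [[-0.03, -1.0, 0.08, 254.86], [-1.0, 0.03, 0.02, -105.86], [-0.02, -0.08, -1.0, 1617.53], [0.0, 0.0, 0.0, 1.0]]
lap_centre 0.55 [150.6 145.1] [513.8 276.1]
stone_top 0.93 [218.5 126.3] [559.6  49.5]
mat_top 0.92 [162.2 218.2] [276.3 245.7]
mat_top 0.84 [264.5 192.3] [350.8 -88.8]
mat_top 0.79 [338.5 246.3] [ 170.4 -321.2]
mat_top 0.74 [324.1 179.6] [ 386.5 -283.4]
mat_top 0.67 [394.2 187.1] [ 355.4 -508.3]
sander_centre 0.79 [314.7 114.3] [ 597.7 -258.8]
{'t': 0.5, 'joint_pos': array([-1.25395964e+00,  3.19612303e-01,  1.56453151e+00, -5.91118755e-06,
        1.25740811e+00, -2.00136920e-02]), 'qvel': array([-0.00095718, -0.00031498, -0.0008418 ,  0.00021013,  0.00109191,
        0.00117395]), 'joint_efforts': array([-1.18123684e-03, -4.11994886e+01, -2.32038993e+01,  7.27663469e-02,
        3.84696003e-02, -5.08733237e-06]), 'ee_pos': array([ 190.03784964, -542.68684392,  213.95661593]), 'ee_rot': array([9.85849821e-01, 1.67630931e-01, 2.30671466e-07, 2.05575863e-05]), 'ft_force': array([-0.39217773, -0.24760191,  0.2913359 ]), 'moment': array([ 0.04925768,  0.02388536, -0.01058443]), 'grip_force': 0.0, 'opening': 90.92170302789768}
```

View pics/t0.png

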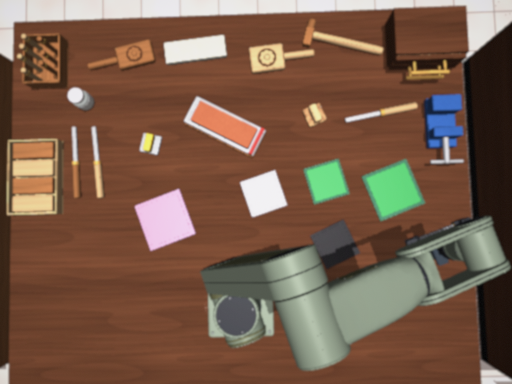

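View pics/s0.png

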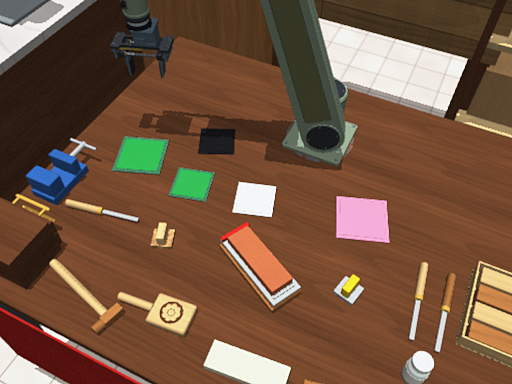

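The top view shows the stone at (225,126) with its red bar at the lower right (260,148). The yellow-handled block is at (150,144), and the cork sander at (314,114) with the pale handle. There are two green mats: the smaller at (326,181) and a larger one at (394,189). Next I measure outlines.

Run:
```python
from h import *
def rect(n,im,lo,hi,z,near,rad=70):
    hsv=cv2.cvtColor(im,cv2.COLOR_RGB2HSV);m=cv2.inRange(hsv,lo,hi)
    k,l,st,ce=cv2.connectedComponentsWithStats(m)
    i=min((i for i in range(1,k) if st[i,4]>15),key=lambda i:np.hypot(*(ce[i]-near)))
    c=cam(n);ct=max(cv2.findContours((l==i).astype(np.uint8),0,2)[0],key=len)
    w=np.array([ray(c,p,z) for p in ct[:,0,:]+0.0],np.float32)
    (x,y),(a,b),t=cv2.minAreaRect(w)
    if a<b:a,b,t=b,a,t+90
    print(n,st[i,4],"ctr",np.round(ray(c,ce[i],z),1),"rect",round(x,1),round(y,1),"size",round(a),round(b),"long axis deg",round(t,1))
t=cv2.imread("pics/t0.png")[:,:,::-1];s=cv2.imread("pics/s0.png")[:,:,::-1]
for nm,im,st,lp,mt,mb in(("top",t,(225,126),(149,142),(326,181),(394,189)),("scene",s,(262,258),(351,286),(192,184),(141,155))):
    print([im[q[1],q[0]].tolist() for q in(st,lp,mt)])
    rect(nm,im,(4,140,120),(14,255,255),70,st)
    rect(nm,im,(25,140,120),(33,255,255),50,lp)
    rect(nm,im,(45,120,80),(75,255,255),4,mt)
    rect(nm,im,(45,120,80),(75,255,255),4,mb)
```

```text
[[231, 133, 94], [240, 237, 107], [112, 225, 139]]
top 1223 ctr [564.8  33.3] rect 565.8 34.0 size 196 62 long axis deg 61.5
top 81 ctr [522.8 276.7] rect 520.3 277.0 size 53 18 long axis deg 169.2
top 1052 ctr [ 381.7 -289.4] rect 382.0 -289.4 size 106 105 long axis deg 105.2
top 1827 ctr [ 348.3 -504.6] rect 348.4 -504.4 size 138 138 long axis deg 20.2
[[229, 130, 83], [246, 243, 53], [55, 194, 90]]
scene 234 ctr [636.8  31.3] rect 634.4 27.5 size 240 8 long axis deg 61.6
scene 144 ctr [522.8 282.8] rect 522.4 282.7 size 53 21 long axis deg 165.7
scene 911 ctr [ 383.6 -286.8] rect 381.8 -287.6 size 110 109 long axis deg 14.6
scene 1320 ctr [ 350.  -501.9] rect 347.8 -502.9 size 142 140 long axis deg 20.4
```

```bash
python3 -m handwheel '[[0.5,-0.6,0,1,1],[0.5,-1,0,1,1],[0.3,-1,0,1,1],[0.3,-1,0,1,1],[0.2,-1,0,1,1],[0.2,-1,0,1,1],[0.1,-1,0,0.46,1],[0,-1,0,0,1],[0,-1,0,0,1],[0,-1,0,0,1]]'
python3 -m handwheel '[[0,-1,0,0,1],[0,-1,0,0,1],[0,-1,0,0,1],[0,-1,0,0,1],[0,-1,0,0,1],[0,-1,0,0,1],[0,-1,0,0,1],[0,-1,0,0,1],[0,-1,0,0,1],[0,-1,0,0,1]]'
cat > d.py <<'E'
import sys
from h import *
# remaining shift to target x y z yaw in tool units
def rem(x,y,z,yaw=None):
    s=arm.get_state();Q=R.from_quat(s["ee_rot"]).as_matrix();w=np.degrees(np.arctan2(Q[1,0],Q[0,0]))
    d=Q.T@(np.array([x,y,z])-s["ee_pos"])
    print("pos",np.round(s["ee_pos"],1),"yaw",round(w,2),"tiltz",np.round(Q[:,2],4),"units",np.round(d/20,3),"F",np.round(s["ft_force"],1),"grip",round(s["grip_force"],1),"open",round(s["opening"],1),"t",round(s["t"],2), "spin" , None if yaw is None else round((w-yaw)/5,2),"q6",round(s["joint_pos"][5],2))
if __name__=="__main__": rem(*map(float,sys.argv[1:]))
E
python3 d.py 522 279 200 -13
```

```text
t: 1.33
ee_pos: [236.9, -347.0, 214.1]
ee_rot: [0.994, -0.113, 0.0, 0.0]
ft_force: [0.7, -1.0, -0.2]
opening: 91.3
grip_force: 0.0
t: 2.17
ee_pos: [281.9, -152.1, 214.2]
ee_rot: [0.994, -0.113, 0.0, 0.0]
ft_force: [-0.2, 0.2, 0.2]
opening: 91.3
grip_force: 0.0
pos [ 281.9 -152.1  214.2] yaw -13.02 tiltz [ 7.e-04 -4.e-04 -1.e+00] units [  6.842 -23.708   0.707] F [-0.2  0.2  0.2] grip 0.0 open 91.3 t 2.17 spin -0.0 q6 1.27
```

```bash
python3 -m handwheel '[[0.3,-1,0,0,1],[0.3,-1,0,0,1],[0.3,-1,0,0,1],[0.3,-1,0,0,1],[0.3,-1,0,0,1],[0.3,-1,0,0,1],[0.3,-1,0,0,1],[0.3,-1,0,0,1],[0.3,-1,0,0,1],[0.3,-1,0,0,1]]' >/dev/null
python3 -m handwheel '[[0.3,-1,0,0,1],[0.3,-1,0,0,1],[0.3,-1,0,0,1],[0.3,-1,0,0,1],[0.3,-1,0,0,1],[0.3,-1,0,0,1],[0.3,-1,0,0,1],[0.3,-1,0,0,1],[0.3,-1,0,0,1],[0.3,-1,0,0,1]]' >/dev/null
python3 -m handwheel '[[0.3,-1,0,0,1],[0.3,-1,0,0,1],[0.2,-1,0,0,1],[0,-0.7,0,0,1],[0,0,0,0,1],[0,0,0,0,1],[0,0,0,0,1],[0,0,0,0,1],[0,0,0,0,1],[0,0,0,0,1]]' >/dev/null
python3 - <<'E'
from h import *
from d import rem
rem(522,279,200,-13)
c=cam("wrist");im=save("wrist","w0.png")
for r in arm.spot_point("wrist","lap_centre"): print(r["conf"],r["pixel"],ray(c,r["pixel"],25))
hsv=cv2.cvtColor(im,cv2.COLOR_RGB2HSV);m=cv2.inRange(hsv,(24,140,120),(34,255,255))
k,l,st,ce=cv2.connectedComponentsWithStats(m);i=1+np.argmax(st[1:,4]);ct=max(cv2.findContours((l==i).astype(np.uint8),0,2)[0],key=len)
print(st[i],cv2.minAreaRect(np.array([ray(c,p,50) for p in ct[:,0,:]+0.],np.float32)))
E
```

```text
pos [520.8 277.5 214.2] yaw -13.05 tiltz [ 3.e-04 -1.e-04 -1.e+00] units [ 0.04  -0.086  0.712] F [-0.4 -0.2 -0.3] grip 0.0 open 90.9 t 4.67 spin -0.01 q6 2.27
0.67 [251.8, 178.0] [516.08701329 284.42822423]
[ 242  152   22   52 1014] ((520.8666381835938, 282.3421936035156), (21.151596069335938, 54.106388092041016), 75.75546264648438)
```

View pics/w0.png

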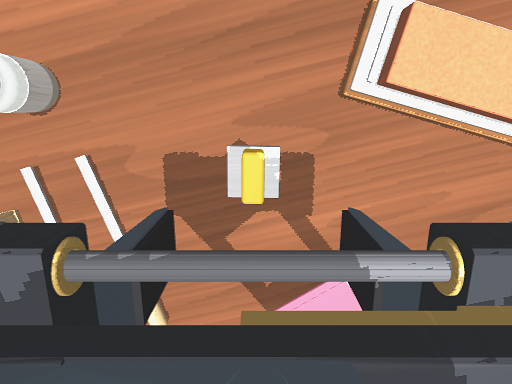

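Wrist view: the block stands at pixel (253,175) with its yellow rib almost along tool x. That puts it at about (521,282) and −14°, consistent with the other two cameras. Descending.

```bash
python3 -m handwheel '[[-0.04,-0.22,1,0.2,1],[0,0,1,0,1],[0,0,1,0,1],[0,0,1,0,1],[0,0,1,0,1],[0,0,1,0,1],[0,0,1,0,1],[0,0,1,0,1],[0,0,0.9,0,1],[0,0,0.9,0,1]]' >/dev/null
python3 d.py 521 282 18 -14
python3 -m handwheel '[[0,0,0,0,1],[0,0,0,0,1],[0,0,0,0,-1],[0,0,0,0,-1],[0,0,0,0,-1],[0,0,0,0,-1],[0,0,0,0,-1],[0,0,0,0,-1],[0,0,0,0,-1],[0,0,0,0,-1]]' >/dev/null
python3 d.py 521 282 18 -14
```

```text
pos [521.2 282.4  17.1] yaw -14.02 tiltz [ 1.e-04 -1.e-04 -1.e+00] units [-0.004  0.024 -0.046] F [-0.1 -0.  -0.2] grip 0.0 open 91.6 t 5.6 spin -0.0 q6 2.29
pos [521.2 282.6  18. ] yaw -14.0 tiltz [ 1.e-04 -1.e-04 -1.e+00] units [-0.002  0.033 -0.001] F [-1.1 -0.1  0.8] grip 0.0 open 40.7 t 6.43 spin -0.0 q6 2.29
```

```bash
python3 -m handwheel '[[0,0,0,0,-1],[0,0,0,0,-1],[0,0,0,0,-1],[0,0,0,0,-1],[0,0,0,0,-1],[0,0,0,0,-1],[0,0,0,0,-1],[0,0,-0.2,0,-1],[0,0,-0.4,0,-1],[0,0,-0.4,0,-1]]' >/dev/null
python3 d.py 521 282 18 -14
python3 -m handwheel '[[0,0,-1,-1,-1],[0,0,-1,-1,-1],[0,0,-1,-1,-1],[0,0,-1,-1,-1],[0,0,-1,-1,-1],[0,0,-1,-1,-1],[0,0,0,-1,-1],[0,0,0,-1,-1],[0,0,0,-1,-1],[0,0,0,-1,-1]]' >/dev/null
python3 -m handwheel '[[0,0.5,0,-1,-1],[0,1,0,-1,-1],[0,1,0,-1,-1],[0,1,0,-1,-1],[-0.5,1,0,-1,-1],[-1,1,0,-0.1,-1],[-1,1,0,0,-1],[-1,0.5,0,0,-1],[-1,0,0,0,-1],[-1,0,0,0,-1]]' >/dev/null
python3 d.py 531.6 -28 158 61.5
```

```text
pos [520.8 282.4  38. ] yaw -14.0 tiltz [-1.2e-03 -7.0e-04 -1.0e+00] units [0.017 0.017 1.002] F [ 0.1 -0.1 -3.1] grip 30.0 open 24.1 t 7.27 spin -0.0 q6 2.29
pos [577.  100.4 158.4] yaw 61.44 tiltz [ 4.e-04 -1.e-04 -1.e+00] units [-6.723  1.073  0.018] F [ 0.3 -0.1 -2.7] grip 30.0 open 23.8 t 8.93 spin -0.01 q6 0.65
```

```bash
python3 -m handwheel '[[-1,0.2,0,0,-1],[-1,0.2,0,0,-1],[-1,0.2,0,0,-1],[-1,0.2,0,0,-1],[-1,0.2,0,0,-1],[-1,0,0,0,-1],[-0.72,0,0,0,-1],[0,0,0,0,-1],[0,0,0,0,-1],[0,0,0,0,-1]]' >/dev/null
python3 - <<'E'
from h import *
from d import rem
rem(531.6,-28,158,61.5)
c=cam("wrist");im=save("wrist","w1.png")
t=save("top","t1.png")
for n,im,cc in(("wrist",im,c),("top",t,cam("top"))):
    hsv=cv2.cvtColor(im,cv2.COLOR_RGB2HSV);m=cv2.inRange(hsv,(4,100,120),(16,255,255))
    if n=="wrist": m[230:]=0
    k,l,st,ce=cv2.connectedComponentsWithStats(m);i=1+np.argmax(st[1:,4]);ct=max(cv2.findContours((l==i).astype(np.uint8),0,2)[0],key=len)
    w=np.array([ray(cc,p,70) for p in ct[:,0,:]+0.],np.float32)
    a=np.radians(61.5);U=np.array([[np.cos(a),np.sin(a)],[-np.sin(a),np.cos(a)]])
    v=(w-[565,33.5])@U.T
    print(n,st[i],cv2.minAreaRect(w),"stone frame range",v.min(0),v.max(0))
    for s in range(-90,100,20):
        q=v[abs(v[:,0]-s)<6,1]
        if len(q):print(s,q.min(),q.max())
E
```

```text
pos [531.  -25.4 158.3] yaw 61.49 tiltz [ 1.2e-03  5.0e-04 -1.0e+00] units [-0.1    0.088  0.017] F [-0.6  0.5 -2.9] grip 30.0 open 23.9 t 9.77 spin -0.0 q6 0.43
wrist [  311     0   201   230 42359] ((669.0482177734375, -35.47057342529297), (171.75375366210938, 166.79354858398438), 61.47923278808594) stone frame range [ -96.87078928 -207.71785791] [ 74.94205672 -40.97952586]
-90 -207.71785790814218 -42.0064909575485
-70 -51.66772402430042 -42.184785899508576
-50 -200.69376854909692 -42.15820421514569
-30 -187.42898196212857 -42.16509372246896
-10 -173.74914799868046 -165.70961313032294
10 -175.27945237868926 -41.26397643988589
30 -186.06195906665687 -41.19539691497909
50 -41.76927033954399 -41.070653948470046
70 -176.8927945240843 -41.1748913508447
top [  69   42  332   51 4491] ((748.1690063476562, 0.01495361328125), (145.93728637695312, 1052.2320556640625), 1.6656534671783447) stone frame range [-431.863345   -390.73614807] [514.89341455 104.18779663]
-90 -312.77922603614513 -207.34158389335434
-70 -298.52429474404784 -298.52429474404784
-50 -317.627615331806 -316.12334922014765
-30 -311.95097346203465 -176.16603884514737
-10 -302.0119888990541 -151.86061455968678
10 -286.30317941839525 -137.6228307021554
30 -272.009251999069 -127.67918818504266
50 -218.57093581114336 -152.2077625358571
70 -207.12802824714643 -139.36407174398872
90 -192.83460373218415 -112.14077689229613
```

View pics/w1.png

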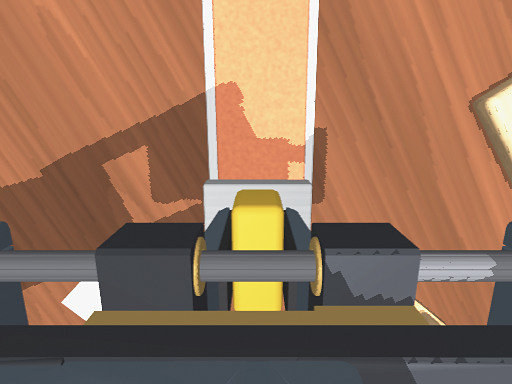

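The wrist view shows the block held square above the stone: stone edges at about columns 213–309 in the upper rows, with white tray strips either side. I project those edges.

Run:
```python
from h import *
c=cam("wrist");im=cv2.imread("pics/w1.png")[:,:,::-1]
a=np.radians(61.5);U=np.array([[np.cos(a),np.sin(a)],[-np.sin(a),np.cos(a)]])
S=cv2.cvtColor(im,cv2.COLOR_RGB2HSV)[:,:,1].astype(int)
for r in range(5,175,20):
    o=S[r]>70
    i=261
    L=next(j for j in range(i,190,-1) if S[r,j]<50)+.5;Rr=next(j for j in range(i,340) if S[r,j]<50)-.5
    p,q=[(ray(c,(x,r),70)-[565,33.5])@U.T for x in(L,Rr)]
    print(r,L,Rr,np.round(p,1),np.round(q,1),"mid",round((p[1]+q[1])/2,2),"w",round(abs(p[1]-q[1]),1))
# block front edge of sole, in the tool
t=cv2.imread("pics/t0.png")[:,:,::-1];c=cam("top")
hsv=cv2.cvtColor(t,cv2.COLOR_RGB2HSV);m=cv2.inRange(hsv,(4,120,120),(14,255,255))
k,l,st,ce=cv2.connectedComponentsWithStats(m);i=l[126,225]
ct=max(cv2.findContours((l==i).astype(np.uint8),0,2)[0],key=len)
v=(np.array([ray(c,p,70) for p in ct[:,0,:]+0.])-[565,33.5])@U.T
print(st[i],v.min(0),v.max(0))
```

```text
5 211.5 308.5 [71.8 35. ] [ 71.8 -33.6] mid 0.71 w 68.6
25 212.5 308.5 [58.9 34.7] [ 58.9 -34.1] mid 0.33 w 68.8
45 213.5 307.5 [45.6 34.4] [ 45.6 -33.8] mid 0.3 w 68.3
65 213.5 307.5 [32.  34.9] [ 32.  -34.4] mid 0.27 w 69.2
85 214.5 306.5 [17.9 34.6] [ 17.9 -34.1] mid 0.23 w 68.7
105 214.5 305.5 [ 3.5 35.1] [  3.5 -33.9] mid 0.58 w 69.0
125 215.5 305.5 [-11.4  34.8] [-11.4 -34.4] mid 0.17 w 69.2
145 216.5 304.5 [-26.7  34.5] [-26.7 -34.2] mid 0.13 w 68.7
165 217.5 304.5 [-42.4  34.2] [-42.5 -34.8] mid -0.3 w 68.9
[ 192  102   64   45 1295] [-98.73194241 -33.11336857] [100.58657892  32.14523734]
```

```bash
python3 - <<'E'
from h import *
c=cam("wrist");s=arm.get_state();im=cv2.imread("pics/w1.png")
a=np.radians(61.5);U=np.array([[np.cos(a),np.sin(a)],[-np.sin(a),np.cos(a)]])
for p in((204,182),(312,180.5),(258,181)): print((ray(c,p,s["ee_pos"][2]-4)-s["ee_pos"][:2])@U.T)
E
python3 d.py 532.6 -26.1 110 61.5
```

```text
[30.06928715 29.77312864]
[ 30.86806949 -28.63995629]
[30.60704468  0.55920033]
pos [531.  -25.2 158.1] yaw 61.55 tiltz [ 6.e-04  3.e-04 -1.e+00] units [-0.003  0.091  2.404] F [ 0.5  0.5 -3.3] grip 30.0 open 24.2 t 9.87 spin 0.01 q6 0.43
```

```bash
python3 -m handwheel '[[0,0.12,0.6,0,-1],[0,0,0.7,0,-1],[0,0,0.7,0,-1],[0,0,0.6,0,-1],[0,0,0.4,0,-1],[0,0,0.2,0,-1],[0,0,0.1,0,-1],[0,0,0.05,0,-1],[0,0,0,0,-1],[0,0,0,0,-1]]' >/dev/null
python3 d.py 532.6 -26.1 88 61.5
python3 -m handwheel '[[0,0,0.05,0,-1],[0,0,0.05,0,-1],[0,0,0.05,0,-1],[0,0,0.05,0,-1],[0,0,0,0,-1],[0,0,0,0,-1],[0,0,0,0,-1],[0,0,0,0,-1],[0,0,0,0,-1],[0,0,0,0,-1]]' >/dev/null
python3 d.py 532.6 -26.1 80.5 61.5
```

```text
pos [533.1 -27.1  91.5] yaw 61.5 tiltz [ 1.4e-03 -2.0e-04 -1.0e+00] units [ 0.03  -0.048  0.177] F [ 1.3  0.2 -2.9] grip 30.0 open 23.5 t 10.7 spin 0.0 q6 0.43
pos [532.8 -27.2  87.1] yaw 61.49 tiltz [ 4.e-04 -1.e-04 -1.e+00] units [ 0.043 -0.032  0.331] F [-1.8 -0.9  2.9] grip 30.0 open 24.0 t 11.53 spin -0.0 q6 0.43
```

```bash
python3 -m handwheel '[[0,0,0.05,0,-1],[0,0,0.05,0,-1],[0,0,0.05,0,-1],[0,0,0.05,0,-1],[0,0,0.05,0,-1],[0,0,0.05,0,-1],[0,0,0.03,0,-1],[0,0,0,0,-1],[0,0,0,0,-1],[0,0,0,0,-1]]' >/dev/null
for i in 1 2 3; do python3 d.py 532.6 -26.1 80.5 61.5;python3 -c "from h import *;arm.snapshot('top')"; done
```

```text
pos [532.7 -27.2  80.6] yaw 61.5 tiltz [ 3.e-04 -2.e-04 -1.e+00] units [ 0.044 -0.031  0.006] F [-2.9 -1.5  7.6] grip 30.0 open 23.9 t 12.37 spin -0.0 q6 0.43
pos [532.7 -27.2  80.6] yaw 61.5 tiltz [ 3.e-04 -2.e-04 -1.e+00] units [ 0.043 -0.031  0.006] F [-3.2 -0.6  6.7] grip 30.0 open 23.7 t 12.42 spin -0.0 q6 0.43
pos [532.8 -27.1  80.6] yaw 61.5 tiltz [ 5.e-04 -2.e-04 -1.e+00] units [ 0.041 -0.033  0.007] F [-2.9 -1.1  6. ] grip 30.0 open 23.6 t 12.47 spin -0.0 q6 0.43
```

```bash
python3 -m handwheel '[[0.1,0,0,0,-1],[0.2,0,0,0,-1],[0.3,0,0,0,-1],[0.3,0,0,0,-1],[0.3,0,0,0,-1],[0.3,0,0,0,-1],[0.3,0,0,0,-1],[0.3,0,0,0,-1],[0.3,0,0,0,-1],[0.3,0,0,0,-1]]' >/dev/null
python3 d.py 598.2 93.6 80.5 61.5
```

```text
pos [558.5  19.1  80.6] yaw 61.55 tiltz [-1.0e-04 -2.7e-03 -1.0e+00] units [ 4.22  -0.026 -0.005] F [-3.  -5.2  6.8] grip 30.0 open 24.1 t 13.35 spin 0.01 q6 0.51
```

```bash
python3 -m handwheel '[[0.3,0,0,0,-1],[0.3,0,0,0,-1],[0.3,0,0,0,-1],[0.3,0,0,0,-1],[0.3,0,0,0,-1],[0.3,0,0,0,-1],[0.3,0,0,0,-1],[0.3,0,0,0,-1],[0.3,0,0,0,-1],[0.3,0,0,0,-1]]' >/dev/null
python3 d.py 598.2 93.6 80.5 61.5
python3 -m handwheel '[[0.3,0,0,0,-1],[0.3,0,0,0,-1],[0.3,0,0,0,-1],[0.2,0,0,0,-1],[0.1,0,0,0,-1],[0,0,0,0,-1],[0,0,0,0,-1],[0,0,0,0,-1],[0,0,0,0,-1],[0,0,0,0,-1]]' >/dev/null
python3 - <<'E'
from h import *
from d import rem
rem(598.2,93.6,80.5,61.5); save("top","t2.png")
im=cv2.imread("pics/t2.png")[80:200,130:330];cv2.imwrite("pics/t2c.png",cv2.resize(im,None,fx=4,fy=4))
E
```

```text
pos [586.8  71.7  80.5] yaw 61.55 tiltz [-8.e-04 -3.e-03 -1.e+00] units [ 1.234 -0.022 -0.003] F [-2.8 -6.1  6.8] grip 30.0 open 23.8 t 14.18 spin 0.01 q6 0.6
pos [598.6  93.3  80.7] yaw 61.54 tiltz [ 3.0e-04 -1.6e-03 -1.0e+00] units [ 0.005 -0.026  0.008] F [-2.1 -4.   7. ] grip 30.0 open 23.9 t 15.02 spin 0.01 q6 0.63
```

View pics/t2c.png

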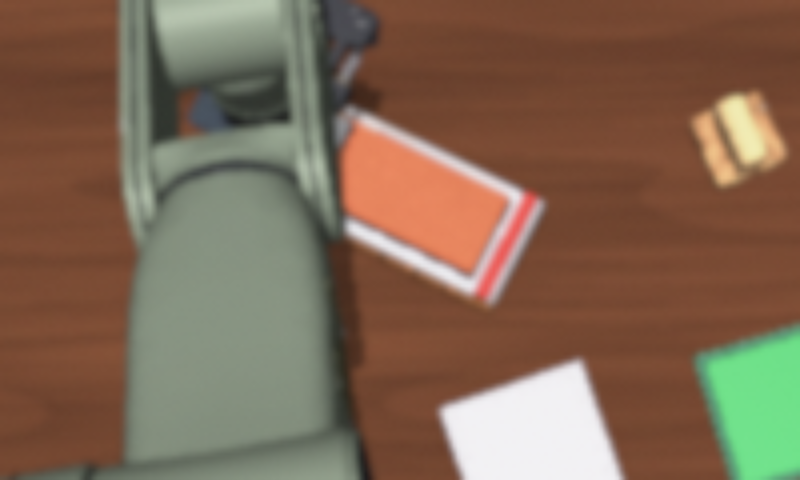

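The stroke is complete and the stone's force stayed near 10 N throughout. The crop shows the red-bar end of the stone clear (orange at (420,190)) and the arm now over the plain end. Next I lift and carry the block to the mat.

```bash
python3 -m handwheel '[[0,0,-0.2,0,-1],[0,0,-0.4,0,-1],[0,0,-0.6,0,-1],[0,0,-1,0,-1],[0,0,-1,0,-1],[0,0,-1,0,-1],[-0.5,0,0,0,-1],[-1,0,0,0,-1],[-1,0,0,0,-1],[-1,0,0,0,-1]]' >/dev/null
python3 -m handwheel '[[-1,0,0,0,-1],[-1,0,0,0,-1],[-1,0,0,0,-1],[-1,0,0,0,-1],[-1,0,0,0,-1],[-1,0,0,0,-1],[-1,0,0,0,-1],[-1,0,0,0,-1],[-1,0,0,0,-1],[-1,0,0,0,-1]]' >/dev/null
python3 -m handwheel '[[-1,0,0,0,-1],[-1,0,0,0,-1],[-1,0,0,0,-1],[-1,0,0,0,-1],[-1,0,0,0,-1],[-1,0,0,0,-1],[-1,0,0,0,-1],[-1,0,0,0,-1],[0,0,0,1,-1],[0,0,0,1,-1]]' >/dev/null
python3 -m handwheel '[[0,0,0,1,-1],[0,0,0,1,-1],[0,0,0,1,-1],[0,0,0,1,-1],[0,0,0,1,-1],[0,0,0,1,-1],[0,0,0,1,-1],[0,0,0,0.3,-1],[0,0,0,0,-1],[0,0,0,0,-1]]' >/dev/null
python3 - <<'E'
from h import *
from d import rem
rem(382.5,-288,26,15); c=cam("wrist");im=save("wrist","w2.png")
for r in arm.spot_point("wrist","mat_top"): print(r["conf"],r["pixel"],ray(c,r["pixel"],4))
E
```

```text
pos [ 392.4 -283.2  163.2] yaw 15.04 tiltz [-0.0016  0.0014 -1.    ] units [-0.53   0.113  6.861] F [ 0.5 -0.1 -2.7] grip 30.0 open 23.6 t 18.4 spin 0.01 q6 0.66
0.81 [259.5, 187.0] [ 383.3972803 -287.6923912]
0.62 [57.6, 175.8] [341.5192094  -85.96334821]
```

View pics/w2.png

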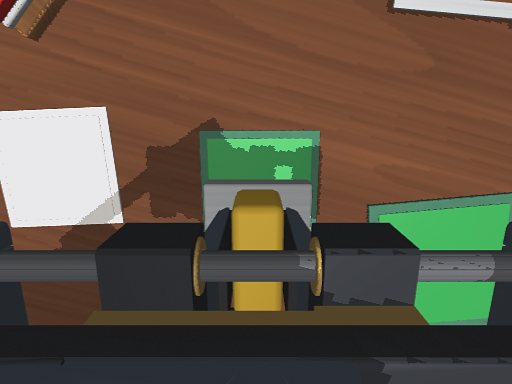

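The wrist view shows the held block over the smaller green mat, whose far edge is at row 131, columns 200–320; the larger mat is to the right. The mat fix agrees with the earlier one.

```bash
python3 -m handwheel '[[-0.5,0.11,0.5,0,-1],[0,0,1,0,-1],[0,0,1,0,-1],[0,0,1,0,-1],[0,0,1,0,-1],[0,0,1,0,-1],[0,0,0.7,0,-1],[0,0,0.4,0,-1],[0,0,0.2,0,-1],[0,0,0,0,-1]]' >/dev/null
python3 d.py 383 -288 22.2 15
python3 -m handwheel '[[0,0,0.05,0,-1],[0,0,0.05,0,-1],[0,0,0.05,0,-1],[0,0,0.05,0,-1],[0,0,0.03,0,-1],[0,0,0,0,-1],[0,0,0,0,-1],[0,0,0,0,-1],[0,0,0,0,-1],[0,0,0,0,-1]]' >/dev/null
python3 d.py 383 -288 22.2 15
```

```text
pos [ 384.  -288.3   27.9] yaw 15.0 tiltz [-8.e-04  6.e-04 -1.e+00] units [-0.046 -0.028  0.283] F [ 0.2  0.3 -3.6] grip 30.0 open 23.9 t 19.33 spin 0.0 q6 0.64
pos [ 384.2 -288.4   23.8] yaw 14.99 tiltz [ 1.e-04 -1.e-04 -1.e+00] units [-0.054 -0.038  0.079] F [-0.3  0.2 -2.9] grip 30.0 open 23.9 t 20.17 spin -0.0 q6 0.64
```

```bash
python3 -m handwheel '[[-0.05,0,0,0,-1],[0,0,0.04,0,-1],[0,0,0.04,0,-1],[0,0,0,0,-1],[0,0,0,0,-1],[0,0,0,0,-1],[0,0,0,0,-1],[0,0,0,0,-1],[0,0,0,0,-1],[0,0,0,0,-1]]' >/dev/null
python3 d.py 383 -288 22.2 15
```

```text
pos [ 383.2 -288.7   22.2] yaw 15.0 tiltz [ 0.e+00 -1.e-04 -1.e+00] units [-0.003 -0.035 -0.002] F [-0.2 -0.2 -3.1] grip 30.0 open 24.0 t 21.0 spin 0.0 q6 0.64
```

```bash
python3 -m handwheel '[[0,0,0.02,0,-1],[0,0,0.02,0,-1],[0,0,0,0,-1],[0,0,0,0,-1],[0,0,0,0,-1],[0,0,0,0,-1],[0,0,0,0,-1],[0,0,0,0,-1],[0,0,0,0,-1],[0,0,0,0,-1]]' >/dev/null
python3 d.py 383 -288 22.2 15
python3 -m handwheel '[[0,0,0,0,0.5],[0,0,0,0,0.5],[0,0,0,0,0.5],[0,0,0,0,0.5],[0,0,0,0,0.5],[0,0,0,0,0.5],[0,0,0,0,0.5],[0,0,0,0,0.5],[0,0,0,0,0.5],[0,0,0,0,0.5]]' >/dev/null
python3 d.py 383 -288 22.2 15
python3 -m handwheel '[[0,0,-0.2,0,0.5],[0,0,-0.5,0,0.5],[0,0,-1,0,0.5],[0,0,-1,0,0.5],[0,0,-1,0,0.5],[0,0,-1,0,0.5],[0,0,-1,0,0.5],[0,0,-1,0,0.5],[0,0,-1,0,0.5],[0,0,-1,0,0.5]]' >/dev/null
python3 -m handwheel '[[-1,0,0,0,0.5],[-1,0,0,0,0.5],[-1,0,0,0,0.5],[-1,0,0,0,0.5],[0,0,0,0,0.5],[0,0,0,0,0.5],[0,0,0,0,0.5],[0,0,0,0,0.5],[0,0,0,0,0.5],[0,0,0,0,0.5]]' >/dev/null
python3 - <<'E'
from h import *
from d import rem
rem(382.5,-288,26,15); c=cam("wrist");im=save("wrist","w3.png")
for n,z in(("lap_centre",29),("mat_top",4)):
  for r in arm.spot_point("wrist",n): print(n,r["conf"],r["pixel"],ray(c,r["pixel"],z))
E
```

```text
pos [ 383.3 -288.7   21.8] yaw 15.0 tiltz [ 3.e-04 -3.e-04 -1.e+00] units [-0.005 -0.039 -0.019] F [-1.1  2.   6.1] grip 30.0 open 23.6 t 21.83 spin -0.0 q6 0.64
pos [ 383.3 -288.7   21.3] yaw 15.0 tiltz [ 0.e+00 -1.e-04 -1.e+00] units [-0.004 -0.036 -0.043] F [ 0.1  0.9 -0.3] grip 0.0 open 68.3 t 22.67 spin -0.0 q6 0.64
pos [ 306.5 -309.2  195.3] yaw 15.05 tiltz [-0.e+00  1.e-04 -1.e+00] units [ 3.943 -0.037  8.463] F [-1.2 -1.1 -0.5] grip 0.0 open 68.3 t 24.33 spin 0.01 q6 0.49
lap_centre 0.66 [258.5, 102.6] [ 378.46677586 -291.14732375]
mat_top 0.89 [58.3, 80.5] [346.43533766 -83.94397726]
mat_top 0.82 [227.8, 271.8] [ 179.40225046 -306.48677861]
mat_top 0.71 [431.9, 177.7] [ 350.85250695 -499.76415857]
```

View pics/w3.png

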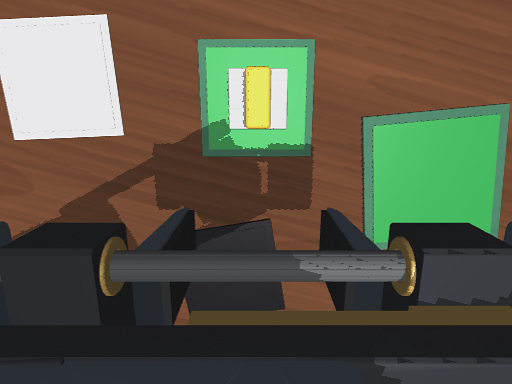

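The block stands upright and centred: sole centre at about (258,98), mat centre at about (256,97). The gripper is clear.

```bash
python3 -c "
from plant import arm
print(arm.finish_job())"
```

```text
the job is handed in; nothing more can be done
None
```

The job is done and handed in at about 24 s: I dressed the stone in one stroke from the red-bar end to the plain end at about 10 N (half-way down), stood the block on its sole in the middle of the smaller green mat, and left the sanding block alone.

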